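Close up the filter unit and hold its access panel home

TASK

Close up the grey filter unit: first press its red-tipped sprung lever all the way down until it snaps in and stays down by itself, and only then turn the black quarter-turn fastener on the white panel clockwise until its white slot lines up with the two yellow marks. Then press the panel down until it is flush in its frame and finish while still holding it pressed there with the fingers (do not let go; it springs back). Leave the other things on the worktop where they are.

Things in the scene. Friction and masses are not known exactly. Their poses are not given: they have to be found in the camera images.
- filter_unit: grey filter unit fixed to the worktop, 150 (its x) x 240 (its y) x 80 mm; origin under its centre on the worktop, z up, front (-x) toward the robot. Left (+y): white filter cartridge under the red-tipped clamp lever; right: white access panel 120 x 123 mm, centre at y = -42 mm, in an aluminium frame with its rim at z = 80 mm
- clamp_lever (a joint): sprung lever, rad: 0 = raised (arm slopes up 0.5 rad toward the front), grows as its tip is pressed down, rigid stop at 0.52 (about level). Pivot along the unit's y at x = 30, y = 78, z = 95 mm in the unit's frame. Springs back from below 0.35; can hang on the detent crest at 0.35-0.42; beyond that snaps to the stop and stays. Takes about 9 N at the pad
- lever_pad (a point): middle of the upper face of the lever's red finger pad (34 mm long, 26 mm wide), 85 mm from the pivot; pressed right down it lies at x = -55, y = +78, z = 101 mm in the unit's frame
- fastener (a joint): quarter-turn fastener on the panel, rad: angle of its wing from the two yellow marks, positive counterclockwise from above; 0 = wing and white slot line in line with the marks (along the unit's x). Turns -0.4 to 1.6, friction 0.06 N m, no click. Its hidden cross-pin lets the panel go home only within about 0.17 rad of 0; else the panel stops 3 mm down
- fastener_grip (a point): on the fastener's axis, on top of its black wing (42 mm long, 12 mm thick, standing 25 mm above the panel, clear on both sides); x axis along the wing, axis vertical; in the unit's frame at x = +12, y = -70 mm, top at z = 115 mm while the panel is up
- access_panel (a joint): travel of the access panel straight down, m: 0 = up on its gasket springs, 10 mm proud of the frame; 0.010 = flush with the frame rim, rigid stop. The springs push it back up when let go; about 5 N starts it, 9 N holds it flush
- press_spot (a point): middle of the round blue spot (32 mm wide) on the panel's upper face, a good place to press; in the unit's frame at x = -25, y = -10 mm, z = 91 mm with the panel up, 81 mm with it flush
- sample_cup_1: clear sample cup with green leaf pieces, 50 mm wide, 87 mm tall; bystander, origin under its centre
- sample_cup_3: clear sample cup with pale green leaf pieces, 50 mm wide, 87 mm tall; bystander, origin under its centre
- cup_lid_1: cream cup lid, 52 mm wide, 17 mm high; bystander, origin under its centre
- petri_dish: clear flat dish, 62 mm wide, 13 mm high; bystander, origin under its centre
- reagent_2: small white bottle with red cap, 33 mm wide, 70 mm tall; bystander, origin under its centre

How it is judged:
On the way, in this order (a step that is already met when the one before it is completed fails the run):
1. the lever is snapped down and stays down with the fingers off the unit (value of joint clamp_lever above 0.45 rad and contact force between the fingers and filter_unit below 0.3 N), for 0.2 s.
2. the fastener's slot is turned in line with the marks (value of joint clamp_lever above 0.45 rad and value of joint fastener between -0.22 and 0.22 rad).
3. the panel is pressed flush into its frame, slot in line (value of joint clamp_lever above 0.45 rad and value of joint fastener between -0.2 and 0.2 rad and value of joint access_panel above 0.0085 m and contact force between the fingers and filter_unit above 3 N), for 0.3 s.
At the end, for the whole second after the job is handed in: The program finishes holding: the fingers push on the unit with more than 3 N, the panel is flush (travel over 8.5 of 10 mm), the fastener is within 0.2 rad of its marks and the lever is still latched down (over 0.45 rad) (all of step 3); the arm keeps its last pose, push and grip.
It fails at once if one of the other loose things was shifted by more than 25 mm (distance of any of sample_cup_1, sample_cup_3, cup_lid_1, petri_dish, reagent_2 from where it was at the start of the episode above 0.025 m).
It also fails if it takes over 50 s, if anything falls off the work surface, if the arm or the gripper's body presses on something with over 40 N, if the wrist force passes 120 N, or if a joint passes its speed limit or range.

ROBOT

A 6-joint arm with a two-finger parallel gripper is mounted at the origin on a cart in front of the work surface, level with it; the furniture and walls round the work are solid. World frame = base frame: x ahead of the robot, y to its left, z up, the work surface at z = 0. Lengths are in m, angles in rad, forces in N, time in s.
With the tool pointing down it reaches from about 0.425 to 1.125 m from the base axis. Payload 14.9 kg.
Tool frame: the origin (TCP) lies on the centre line of the jaws, within the pads' length; the fingertips stand 22 mm ahead of it and the grasp point (between the pads) lies 3 mm ahead of it; z points along the fingers, y is the line along which they close (so a half turn about z gives the same grasp; the last joint's range is limited). The gripper opens to 91 mm and grips with 3 to 60 N. Pads are 32 mm wide; open, the fingers measure 118 mm over their backs; the gripper's body (76 mm by 178 mm) begins 60 mm behind the grasp point.
Start: joints at [-1.284, 0.379, 1.734, -0, 1.028, -0.033], TCP at [0.22, -0.665, 0.236] pointing down, gripper open.
Joint ranges: [-2.77, 2.77], [-0.74, 2.19], [0, 2.66], [-1.06, 4.2], [0.31, 2.87], [-3.08, 3.08]. Speed limits (rad/s): [1.89, 1.89, 2.39, 3.14, 3.14, 3.14].

INTERFACE

Orientations are given as a rotation vector (axis times angle).
In Python, from station import robot gives the robot as it stands. The module is installed in compiled form; this text tells all that it offers.
- The arm moves only by the shell command python3 -m crank 'ROWS' [FORCE]. ROWS is JSON, a list of rows, each a list of 7 numbers: the closure, from -1 (fully open) to 1 (shut), then the shift along the tool's x, y, z in mm, then the turn, a rotation vector about the tool's x, y, z in rad. In form: [[claw, tx, ty, tz, ax, ay, az], ...]. A call has 1 to 20 rows; each row is the pose to reach, as a shift and turn from the pose commanded when the call began, along the tool's axes at that moment; what a row does not reach only later rows make up. A row lasts 1/10 s, in which the tool goes at most 50 mm and 8.59 degrees, less where a joint would pass 70% of its speed; a pose out of reach is approached as far as the arm can. A call with a gripper value outside its range is refused whole. The fingers move at their own pace and stop on an object; FORCE is the grip in N (left out, the last holds). Time passes only in rows, so rows that repeat a pose let the fingers close. It gives the time, the measured TCP pose, the force, the opening and the grip force at its end, in the units of the state.
- robot.get_obs(): the state, without advancing time (a new reading comes with each control period).
- robot.get_image(name): name is "side" or "top"; returns a dict with "img" (420x560x3 uint8, red, green, blue), "depth" (420x560 float32, m along the optical axis (not along the pixel's ray), 0 where there is no reading), "mtx" (3x3 intrinsics, pixels), "dist_coeffs" ([k1, k2, p1, p2, k3] as OpenCV has them; the pictures are not rectified), "rvec" (rotation vector, rad) and "tvec" (3), from world to camera coordinates, as OpenCV has them. Camera axes: x right, y down, z forward; pixel columns grow to the right and rows downward; lengths in m; the calibration is good to about 2 mm. A picture is of the moment at which its call begins.
- robot.sign_off(): hands the job in; it is judged then, once.
The state is a dict: "t": time; "joint_positions": joint angles; "joint_vel": joint speeds; "joint_efforts": joint torques, N m; "ee_pos": TCP position; "tcp_rot": TCP orientation; "contact_force": force on the tool from outside, world axes, zero at the start; "moment": the same for the moment, N m; "opening": finger opening in m; "finger_force": force on a finger pad.
Only numpy, scipy, OpenCV 4.12 (cv2) and the standard library are available. Lean on these libraries where they do the work, as an engineer would, in place of code of your own. Each camera call takes 0.05 s, during which the arm holds its last target. There are 200 camera calls.

## Working session

There is one attempt and no reset: what is moved stays moved. The work goes in short steps, Python scripts to look and compute and a shell command to move; the robot and the scene stay as the last step left them, time stands still between calls to the robot, and variables do not carry over. Pictures are saved under pics/ and viewed, at most 10 in all, crops included, and the job is handed in when it is done.

```bash
mkdir -p pics
python3 - <<'E'
from station import robot
import cv2,pickle
o=robot.get_obs(); print({k:o[k] for k in('t','ee_pos','tcp_rot','contact_force','opening')})
for n in('top','side'):
    d=robot.get_image(n); pickle.dump(d,open(n+'.pkl','wb')); cv2.imwrite(f'pics/{n}0.png',d['img'][:,:,::-1])
    print(n,d['rvec'],d['tvec'],d['mtx'].tolist() if hasattr(d['mtx'],'tolist') else d['mtx'])
E
```

```text
{'t': 0.0, 'ee_pos': array([ 0.21995274, -0.66416475,  0.23531164]), 'tcp_rot': array([-3.10047904e+00, -5.00009623e-01,  1.88844775e-04]), 'contact_force': array([ 0.97952831, -0.826376  , -0.72511303]), 'opening': 0.09151048417322881}
top [ 2.13895643 -2.14877654  0.19548911] [-0.24419508  0.55851716  1.07918652] [[396.01152613985226, 0.0, 282.1818354605436], [0.0, 396.01152613985226, 205.2821643891215], [0.0, 0.0, 1.0]]
side [ 1.99793396 -0.29591293  0.19412964] [-0.58572394  0.07773296  1.33197007] [[509.83391558948733, 0.0, 285.5805538667353], [0.0, 509.83391558948733, 206.72567280074387], [0.0, 0.0, 1.0]]
```

View pics/top0.png

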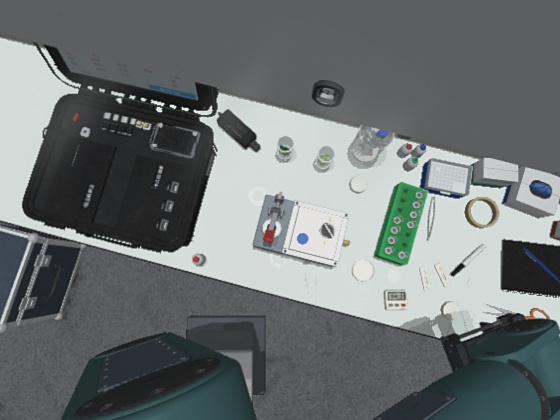

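View pics/side0.png

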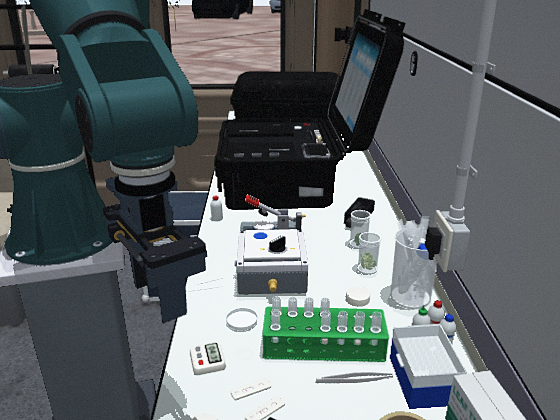

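The top view shows the unit at about (300,230): blue spot (302,239), fastener (327,230) and red pad (269,235). The side view shows the raised lever at (265,205) and the fastener at (277,243). Next I'll measure these.

```bash
cat > h.py <<'E'
import numpy as np,cv2,pickle
def ray(d,uv,z):
    R=cv2.Rodrigues(np.array(d['rvec']))[0]; t=np.array(d['tvec']).ravel()
    p=cv2.undistortPoints(np.array(uv,float).reshape(-1,1,2),np.array(d['mtx']),np.array(d['dist_coeffs'])).reshape(-1,2)
    v=np.c_[p,np.ones(len(p))]@R; c=-R.T@t
    return c+v*((z-c[2])/v[:,2])[:,None]
def blobs(d,lo,hi,roi):
    x0,y0,x1,y1=roi; h=cv2.cvtColor(d['img'],cv2.COLOR_RGB2HSV)[y0:y1,x0:x1]
    m=cv2.inRange(h,lo,hi); n,l,s,c=cv2.connectedComponentsWithStats(m)
    return [(s[i,4],c[i]+[x0,y0],np.argwhere(l==i)[:,::-1]+[x0,y0]) for i in range(1,n) if s[i,4]>=4]
E
python3 - <<'E'
from h import *
d=pickle.load(open('top.pkl','rb')); s=pickle.load(open('side.pkl','rb'))
R=(240,180,365,280)
for n,lo,hi,z in(('blue',(100,80,60),(130,255,255),.091),('red',(0,120,60),(8,255,255),.13),('red2',(172,120,60),(180,255,255),.13),('black',(0,0,0),(180,120,70),.115),('yel',(18,90,100),(35,255,255),.091),('white',(0,0,215),(180,25,255),.09)):
    for a,c,p in blobs(d,lo,hi,R):
        if a>5000: continue
        print(n,a,c.round(1),ray(d,[c],z)[0].round(4),cv2.minAreaRect(p.astype(np.float32)) if a>50 else '')
for n,lo,hi,z in(('blue',(100,80,60),(130,255,255),.091),('red',(0,120,60),(8,255,255),.13)):
    for a,c,p in blobs(s,lo,hi,(230,185,320,300)): print('side',n,a,c.round(1),ray(s,[c],z)[0].round(4))
a=cv2.resize(d['img'][180:280,245:365],None,fx=5,fy=5,interpolation=2)
b=cv2.resize(s['img'][185:300,230:315],None,fx=2.3,fy=2.3,interpolation=2)
o=np.zeros((500,800,3),np.uint8);o[:,:600]=a;o[:b.shape[0],600:600+b.shape[1]]=b
cv2.imwrite('pics/c.png',o[:,:,::-1])
E
```

```text
blue 94 [302.1 238.1] [ 0.4601 -0.2994  0.091 ] ((302.0, 238.0), (10.0, 10.0), 90.0)
red 101 [268.4 235.4] [ 0.4644 -0.209   0.13  ] ((268.6499938964844, 235.55001831054688), (9.17060375213623, 11.384199142456055), 18.43494987487793)
black 6 [276.  199.5] [ 0.5621 -0.229   0.115 ] 
black 5 [281.4 200.8] [ 0.5585 -0.2435  0.115 ] 
black 4 [274.2 227.8] [ 0.486  -0.2241  0.115 ] 
yel 23 [345.9 242. ] [ 0.449  -0.4176  0.091 ] 
white 133 [358.1 184.6] [ 0.6079 -0.4569  0.09  ] ((357.5, 185.0), (10.0, 13.0), 90.0)
white 38 [265.5 224.8] [ 0.497  -0.2003  0.09  ] 
white 43 [277.4 228.4] [ 0.4869 -0.2326  0.09  ] 
side blue 7 [253.3 227.7] [ 0.4529 -0.263   0.091 ]
side blue 5 [273.2 228.2] [ 0.4967 -0.2785  0.091 ]
side blue 78 [260.  235.2] [ 0.4589 -0.3025  0.091 ]
side red 86 [252.  200.1] [ 0.4672 -0.1951  0.13  ]
```

View pics/c.png

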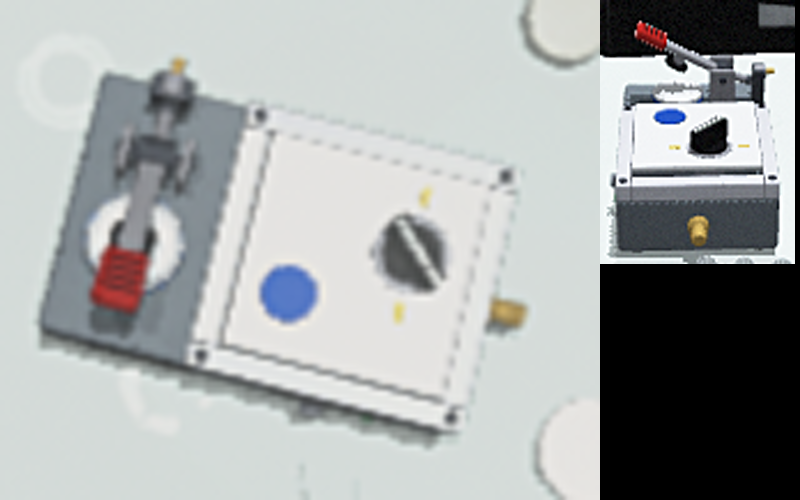

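The crop shows the slot running from (400,218) to (442,284), and the yellow marks at (426,197) and (398,312). The blue spot is at (288,293) and the frame screws are at (262,115), (507,176), (452,417) and (202,355), all in 5x crop pixels.

Run:
```python
from h import *
d=pickle.load(open('top.pkl','rb'))
g=lambda l,z: ray(d,np.array(l,float)/5+[245,180]-0.4,z)[:,:2]
S=g([(262,115),(507,176),(452,417),(202,355)],.081)
M=g([(426,197),(398,312)],.091); L=g([(400,218),(442,284)],.115); B=g([(288,293)],.091)[0]
an=lambda v:np.arctan2(v[1],v[0])
print('yaws screws',an(S[0]-S[3]),an(S[1]-S[2]),an(S[0]-S[1])-np.pi/2,an(S[3]-S[2])-np.pi/2,'marks',an(M[0]-M[1]))
ps=np.mean([an(S[0]-S[3]),an(S[1]-S[2]),an(S[0]-S[1])-np.pi/2,an(S[3]-S[2])-np.pi/2])
print('slot',an(L[0]-L[1])-ps, 'ps',ps)
R=np.array([[np.cos(ps),-np.sin(ps)],[np.sin(ps),np.cos(ps)]])
print('origin: blue',B-R@[-.025,-.010],'marks',M.mean(0)-R@[.012,-.070],'slot',L.mean(0)-R@[.012,-.070],'screws',S.mean(0)-R@[0,-.042])
print(np.linalg.norm(S[0]-S[3]),np.linalg.norm(S[0]-S[1]))
red=np.array([0.4644,-0.209]);
o=np.mean([B-R@[-.025,-.010],M.mean(0)-R@[.012,-.070]],0)
print('o',o,'blue unit',R.T@(B-o),'red unit',R.T@(red-o))
from scipy.spatial.transform import Rotation as Ro
T=Ro.from_rotvec([-3.10047904e+00,-5.00009623e-01,1.9e-4]).as_matrix();print(T.round(4))
tcp=np.array([.21995,-.66416,.23531])
for n,p in(('pad',(-.055+.01,.078)),('fast',(.012,-.07)),('spot',(-.025,-.01))):
    w=o+R@p; print(n,w.round(4),'tool shift mm at same z',(T.T@np.r_[w-tcp[:2],0]*1e3).round(1))
```

```text
yaws screws -0.2532723646608133 -0.2535151516608369 -0.25078731712530367 -0.24745474335326278 marks -0.261792295778126
slot 0.7983787157624282 ps -0.25125739420005416
origin: blue [ 0.48665058 -0.29605549] marks [ 0.48645496 -0.29647219] slot [ 0.4857809  -0.29807681] screws [ 0.48660998 -0.29695175]
0.13633837634501783 0.1393358872339868
o [ 0.48655277 -0.29626384] blue unit [-0.02495706 -0.00977388] red unit [-0.0431529   0.07901614]
[[ 9.493e-01  3.144e-01 -3.000e-04]
 [ 3.144e-01 -9.493e-01  1.000e-03]
 [ 0.000e+00 -1.100e-03 -1.000e+00]]
pad [ 0.4624 -0.2095] tool shift mm at same z [ 373.  -355.4    0.4]
fast [ 0.4808 -0.367 ] tool shift mm at same z [ 3.410e+02 -2.001e+02  2.000e-01]
spot [ 0.4599 -0.2997] tool shift mm at same z [ 3.423e+02 -2.705e+02  3.000e-01]
```

Everything agrees: unit yaw −0.251, origin (0.4866, −0.2964), fastener at about +0.80 rad. I'll move above the lever pad with the gripper closed and tool x along the unit's x.

```bash
python3 -m crank '[[1,369,-358,0,0,0,0.57],[1,369,-358,0,0,0,0.57],[1,369,-358,0,0,0,0.57],[1,369,-358,0,0,0,0.57],[1,369,-358,0,0,0,0.57],[1,369,-358,0,0,0,0.57],[1,369,-358,0,0,0,0.57],[1,369,-358,0,0,0,0.57],[1,369,-358,0,0,0,0.57],[1,369,-358,0,0,0,0.57],[1,369,-358,0,0,0,0.57],[1,369,-358,0,0,0,0.57],[1,369,-358,0,0,0,0.57],[1,369,-358,45,0,0,0.57],[1,369,-358,45,0,0,0.57],[1,369,-358,45,0,0,0.57],[1,369,-358,45,0,0,0.57]]' 20
```

```text
t: 1.8
ee_pos: [0.4581, -0.2096, 0.1923]
tcp_rot: [3.116, -0.394, 0.002]
contact_force: [0.3, 0.7, 0.9]
opening: 0.0004
finger_force: 0.0
```

```bash
python3 -m crank '[[1,0,0,15,0,0,0],[1,0,0,25,0,0,0],[1,0,0,33,0,0,0],[1,0,0,41,0,0,0],[1,0,0,49,0,0,0],[1,0,0,56,0,0,0],[1,0,0,62,0,0,0],[1,0,0,66,0,0,0],[1,0,0,69,0,0,0],[1,0,0,69,0,0,0]]'
```

```text
t: 2.8
ee_pos: [0.4579, -0.2088, 0.1222]
tcp_rot: [-3.117, 0.392, 0.001]
contact_force: [-5.2, 2.0, 12.4]
opening: 0.0005
finger_force: 6.2
```

```bash
python3 -m crank '[[1,0,0,1,0,0,0],[1,0,0,2,0,0,0],[1,0,0,2,0,0,0]]'; python3 -m crank '[[1,0,0,-15,0,0,0],[1,0,0,-45,0,0,0],[1,0,0,-80,0,0,0],[1,0,0,-80,0,0,0],[1,0,0,-80,0,0,0],[1,0,0,-80,0,0,0]]'
python3 - <<'E'
from station import robot
import cv2
d=robot.get_image('side'); cv2.imwrite('pics/s2.png',cv2.resize(d['img'][150:300,200:340],None,fx=4,fy=4,interpolation=2)[:,:,::-1])
E
```

```text
t: 3.1
ee_pos: [0.4579, -0.2088, 0.121]
tcp_rot: [-3.117, 0.392, 0.001]
contact_force: [-11.7, 3.5, 26.2]
opening: 0.0
finger_force: 13.3
t: 3.7
ee_pos: [0.4574, -0.2084, 0.1991]
tcp_rot: [-3.117, 0.392, 0.002]
contact_force: [0.7, -0.1, -0.2]
opening: 0.0007
finger_force: 0.0
```

View pics/s2.png

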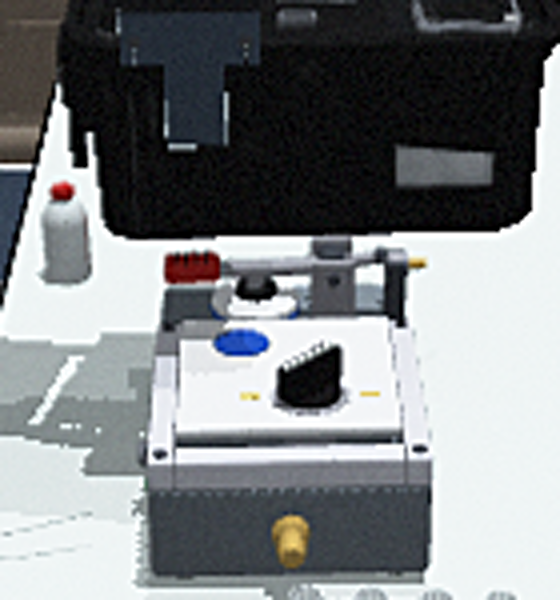

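The lever is latched down and level: the red pad is at (192,267) in the crop, in line with its pivot. Next is the fastener.

```bash
python3 -m crank '[[-0.2,62,148,0,0,0,-0.8],[-0.2,62,148,0,0,0,-0.8],[-0.2,62,148,0,0,0,-0.8],[-0.2,62,148,0,0,0,-0.8],[-0.2,62,148,0,0,0,-0.8],[-0.2,62,148,0,0,0,-0.8],[-0.2,62,148,0,0,0,-0.8],[-0.2,62,148,0,0,0,-0.8],[-0.2,62,148,30,0,0,-0.8],[-0.2,62,148,55,0,0,-0.8],[-0.2,62,148,70,0,0,-0.8],[-0.2,62,148,80,0,0,-0.8],[-0.2,62,148,80,0,0,-0.8],[-0.2,62,148,80,0,0,-0.8]]'
```

```text
t: 5.15
ee_pos: [0.4816, -0.3677, 0.1205]
tcp_rot: [3.023, 0.852, 0.001]
contact_force: [-0.1, -0.2, 0.6]
opening: 0.0545
finger_force: 0.0
```

```bash
python3 -m crank '[[1,0,0,0,0,0,0],[1,0,0,0,0,0,0],[1,0,0,0,0,0,0],[1,0,0,0,0,0,0],[1,0,0,0,0,0,0],[1,0,0,0,0,0,0],[1,0,0,0,0,0,0],[1,0,0,0,0,0,0]]' 20; python3 -m crank '[[1,0,0,0,0,0,0.1],[1,0,0,0,0,0,0.2],[1,0,0,0,0,0,0.3],[1,0,0,0,0,0,0.4],[1,0,0,0,0,0,0.5],[1,0,0,0,0,0,0.6],[1,0,0,0,0,0,0.7],[1,0,0,0,0,0,0.8],[1,0,0,0,0,0,0.8],[1,0,0,0,0,0,0.8]]'
```

```text
t: 5.95
ee_pos: [0.4809, -0.367, 0.1199]
tcp_rot: [-3.023, -0.853, 0.001]
contact_force: [-3.3, 5.1, 3.9]
opening: 0.0121
finger_force: 20.0
t: 6.95
ee_pos: [0.481, -0.3672, 0.1199]
tcp_rot: [-3.117, 0.387, 0.001]
contact_force: [-5.4, 2.1, 4.4]
opening: 0.0117
finger_force: 20.0
```

```bash
python3 -m crank '[[-0.2,0,0,0,0,0,0],[-0.2,0,0,0,0,0,0],[-0.2,0,0,0,0,0,0],[-0.2,0,0,0,0,0,0],[-0.2,0,0,0,0,0,0],[-0.2,0,0,-25,0,0,0],[-0.2,0,0,-60,0,0,0],[1,-37,-60,-60,0,0,0],[1,-37,-60,-60,0,0,0],[1,-37,-60,-60,0,0,0],[1,-37,-60,-60,0,0,0],[1,-37,-60,-60,0,0,0],[1,-37,-60,-60,0,0,0]]'
python3 - <<'E'
from station import robot
import cv2,numpy as np
a=robot.get_image('top')['img'][190:270,250:350]; b=robot.get_image('side')['img'][180:300,220:320]
o=np.hstack([cv2.resize(a,(500,400),interpolation=2),cv2.resize(b,(300,400),interpolation=2)])
cv2.imwrite('pics/c3.png',o[:,:,::-1])
E
```

```text
t: 8.25
ee_pos: [0.4605, -0.3008, 0.1798]
tcp_rot: [3.117, -0.393, 0.0]
contact_force: [0.4, 1.0, -1.2]
opening: 0.0092
finger_force: 0.0
```

View pics/c3.png

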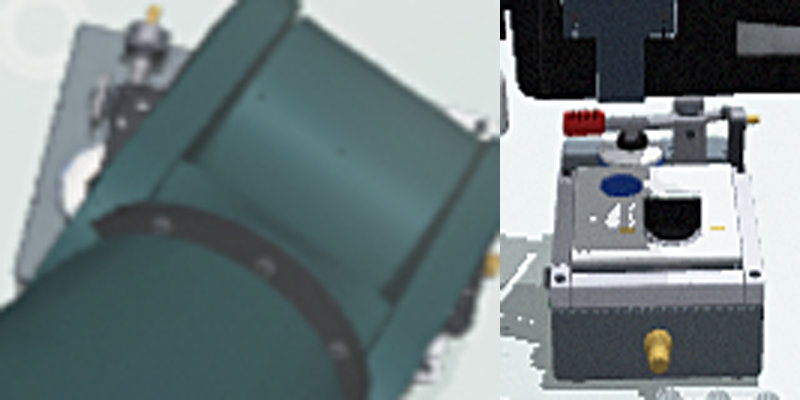

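The top view is blocked by the arm. The side view shows the wing broadside between the marks, in line with them, and the lever still down. I'll press the panel now; the depth it reaches will confirm the alignment.

```bash
python3 -m crank '[[1,0,0,20,0,0,0],[1,0,0,40,0,0,0],[1,0,0,55,0,0,0],[1,0,0,62,0,0,0],[1,0,0,67,0,0,0],[1,0,0,70,0,0,0],[1,0,0,73,0,0,0],[1,0,0,75,0,0,0],[1,0,0,76,0,0,0],[1,0,0,76,0,0,0]]'
```

```text
t: 9.35
ee_pos: [0.4602, -0.3002, 0.1045]
tcp_rot: [-3.117, 0.392, 0.0]
contact_force: [-5.0, 2.7, 7.3]
opening: 0.0002
finger_force: 3.7
```

```bash
python3 -m crank '[[1,0,0,1,0,0,0],[1,0,0,2,0,0,0],[1,0,0,3,0,0,0],[1,0,0,3,0,0,0],[1,0,0,3,0,0,0]]'
```

```text
t: 9.85
ee_pos: [0.4604, -0.3002, 0.1031]
tcp_rot: [-3.117, 0.392, 0.001]
contact_force: [-14.5, 9.3, 36.3]
opening: 0.0009
finger_force: 18.5
```

It's against the rigid stop at the flush height (tip z 0.081). I'll ease the force a little, hold, and check.

```bash
python3 -m crank '[[1,0,0,-0.7,0,0,0],[1,0,0,-0.7,0,0,0],[1,0,0,-0.7,0,0,0],[1,0,0,-0.7,0,0,0],[1,0,0,-0.7,0,0,0],[1,0,0,-0.7,0,0,0]]'
python3 - <<'E'
from station import robot
import cv2
b=robot.get_image('side')['img'][180:300,200:340]
cv2.imwrite('pics/s4.png',cv2.resize(b,None,fx=4.5,fy=4.5,interpolation=2)[:,:,::-1])
E
```

```text
t: 10.45
ee_pos: [0.4603, -0.3002, 0.1032]
tcp_rot: [-3.117, 0.392, 0.0]
contact_force: [-10.4, 6.3, 24.6]
opening: 0.0004
finger_force: 12.3
```

View pics/s4.png

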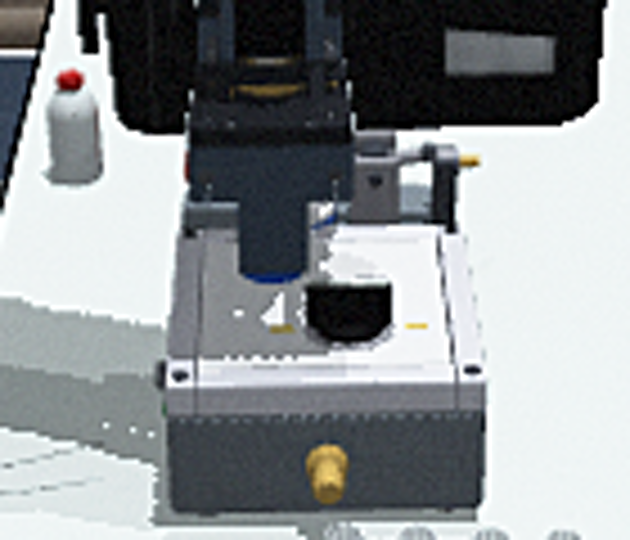

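The panel is flush: its front step at (320,370) is gone. The fastener wing at (348,310) lines up with the marks, and the fingers are on the blue spot at (272,278). Handing in.

```bash
python3 -c "
from station import robot
print(robot.sign_off())"
```

```text
the job is handed in; nothing more can be done
None
```

I handed the job in at about 10.5 s: the lever is latched down, the fastener is turned in line with its marks, and the fingers are holding the panel flush at about 25 N; sign-off returned no verdict.

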